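# Swing out the telescopic thermometer over the orange soap and hold it extended

## Task

Take the temperature of the orange soap with the telescopic thermometer arm on the stand. With the arm still drawn in, swing it round until it points at the middle of the orange soap; then, squeezing the red button in the side of its head to free the catch, pull it straight out past the first stop to the second stop (both sections fully out), so that the sensor window is above the middle of the soap. The arm springs back if let go, so finish while still holding the head there with the button squeezed, and leave the soaps where they lie.

Things in the scene. Friction and masses are not known exactly. Their poses are not given: they have to be found in the camera images.
- boom_stand: fixed bench stand of the telescopic arm: grey round foot (124 mm across, 16 mm high) with an upright aluminium column; origin at the centre of the foot's underside, z up. The arm swivels about the column's axis.
- boom_pivot (a point): point on the swivel axis at the height of the arm's centre line (145 mm above the table). Its frame turns with the arm: the arm points along its -y axis, its x axis is level and square to the arm, z up.
- boom_head: the arm's head: a grey block 26 mm wide across the arm, 50 mm long along it, 40 mm high, centred on the origin, flat upright sides; axes as boom_pivot's. 145 mm from the swivel axis drawn in, 285 mm fully out. From its outer end a yellow nose (24 mm wide, 30 mm high) goes on to 62 mm from the origin. A dark tube, at most 29 mm across, begins 35 mm behind the origin when drawn in.
- boom_grip (a point): centre of the head's grey block (the origin of boom_head): grip it here from above, across its two sides; nothing stands over it. Closing a gripper across the sides at this place squeezes the button flush.
- boom_window (a point): the sensor window, a small round black eye under the yellow nose, looking straight down; 45 mm farther out along the arm than boom_grip and 22 mm lower, about 85 mm above the tops of the soaps
- boom_swivel (a joint): turn of the arm about the upright column, rad; 0 = arm points along the stand's -y axis, grows anticlockwise seen from above (pointing from -y towards +x), range -1.3 to 0.8; light friction (0.08 N m), stays where it is left
- boom_mid (a joint): how far the first section (thick bright tube) is pulled out, m: 0 drawn in, 0.07 at its stop. A spring draws it back with 2.5 to 3.5 N, so it moves first.
- boom_inner (a joint): how far the second section (thin tube, carries the head) is pulled out of the first, m: 0 drawn in, 0.07 at its stop. A spring draws it back with 7 to 8.5 N, so it moves only after the first section has met its stop.
- boom_button (a joint): red button (18 mm along the arm, 22 mm high) in the middle of the grey block's -x side, 6 mm proud, so block and button measure 32 mm across. Value in m: 0 out, 0.006 squeezed flush (2 N to start, 5 N fully in). A catch keeps the arm drawn in unless it is squeezed more than about 0.004.
- soap_orange: the orange petalled round soap, 74 mm across and 35 mm high, origin at the centre of its underside; lies loose in one of three places about 330 mm from the swivel axis (up to 10 mm nearer or farther), where the window comes when the arm is fully out. Its own turn about the vertical does not matter.
- soap_blue: blue bubbly soap, 69 mm across and 35 mm high, origin at the centre of its underside; loose, a neighbour to be left alone
- soap_mauve: mauve rose-shaped soap, 68 mm across and 34 mm high, origin at the centre of its underside; loose, a neighbour to be left alone
Things that resemble listed ones, but are neither listed nor needed, are in the scene too. There is more than one size of the soap_orange; the one meant has the size given above.

How it is judged:
By the outcome, as a careful person would: the job done as asked, in the order asked, and still so for the second after the job is handed in, while the arm keeps its last pose, push and grip.
It also fails if it takes over 42 s, if anything falls off the work surface, if the arm or the gripper's body presses on something with over 40 N, if the wrist force passes 120 N, or if a joint passes its speed limit or range.

## Robot

A 7-joint arm with a two-finger parallel gripper is mounted at the origin on a cart in front of the work surface, level with it; the furniture and walls round the work are solid. World frame = base frame: x ahead of the robot, y to its left, z up, the work surface at z = 0. Lengths are in mm, angles in degrees, forces in N, time in s.
With the tool pointing down it reaches from about 425 to 875 mm from the base axis. Payload 8.4 kg.
Tool frame: the origin (TCP) lies on the centre line of the jaws, within the pads' length; the fingertips stand 22 mm ahead of it and the grasp point (between the pads) lies 3 mm ahead of it; z points along the fingers, y is the line along which they close (so a half turn about z gives the same grasp; the last joint's range is limited). The gripper opens to 87 mm and grips with 3 to 60 N. Pads are 19 mm wide; open, the fingers measure 117 mm over their backs; the gripper's body (75 mm by 190 mm) begins 51 mm behind the grasp point.
Start: joints at [-69.339, 19.091, 2.286, 83.961, -0.768, 76.965, -3.352], TCP at [288.447, 582.463, 244.546] pointing down, gripper open.
Joint ranges: [-147.57, 147.57], [-21.85, 119.76], [-74.77, 79.35], [14.55, 137.4], [-85.83, 265.84], [4.83, 119.75], [-152.11, 152.11]. Speed limits (degrees/s): [127.2, 127.2, 159.86, 159.86, 180, 180, 180].

## Interface

Orientations are given as [roll, pitch, yaw] about the fixed x, y, z axes, in that order (R = Rz(yaw) Ry(pitch) Rx(roll)).
In Python, from station import robot gives the robot as it stands. The module is installed in compiled form; this text tells all that it offers.
- The arm moves only by the shell command python3 -m handwheel 'ROWS' [FORCE]. ROWS is JSON, a list of rows, each a list of 3 entries, a list of its own where there are three numbers: the turn, a rotation vector about the tool's x, y, z each as a share of 2 rad, from -1 to 1, then the shift along the tool's x, y, z each as a share of 0.08 m, from -1 to 1, then the gripper command: -1 is fully open, 1 is shut, values between are in proportion. In form: [[[ax, ay, az], [dx, dy, dz], grip], ...]. A call has 1 to 20 rows; each row is the pose to reach, as a shift and turn from the pose commanded when the call began, along the tool's axes at that moment; what a row does not reach only later rows make up. A row lasts 1/12 s, in which the tool goes at most 41.7 mm and 7.16 degrees, less where a joint would pass 70% of its speed; a pose out of reach is approached as far as the arm can. A call with a number of a shift or a turn outside -1 to 1 is refused whole. A call with a gripper value outside its range is refused whole. The fingers move at their own pace and stop on an object; FORCE is the grip in N (left out, the last holds). Time passes only in rows, so rows that repeat a pose let the fingers close. It gives the time, the measured TCP pose, the force, the opening and the grip force at its end, in the units of the state.
- robot.state(): the state, without advancing time (a new reading comes with each control period).
- robot.camera(name): name is "scene" or "top"; returns a dict with "img" (420x560x3 uint8, red, green, blue), "range_z" (420x560 float32, mm along the optical axis (not along the pixel's ray), 0 where there is no reading), "intrinsics" (3x3 intrinsics, pixels), "dist" ([k1, k2, p1, p2, k3] as OpenCV has them; the pictures are not rectified), "eye" and "attitude" of the camera in the world. Camera axes: x right, y down, z forward; pixel columns grow to the right and rows downward; lengths in mm; the calibration is good to about 2 mm. A picture is of the moment at which its call begins.
- robot.finish_job(): hands the job in; it is judged then, once.
The state is a dict: "clock": time; "qpos": joint angles; "dq": joint speeds; "joint_efforts": joint torques, N m; "tool_pos": TCP position; "eef_rot": TCP orientation; "force": force on the tool from outside, world axes, zero at the start; "ft_torque": the same for the moment, N m; "finger_gap": opening from 0.0 (shut) to 1.0 (fully open); "gripper_force": force on a finger pad.
Only numpy, scipy, OpenCV 4.12 (cv2) and the standard library are available. Lean on these libraries where they do the work, as an engineer would, in place of code of your own. Each camera call takes 0.05 s, during which the arm holds its last target. There are 200 camera calls.

## Working session

There is one attempt and no reset: what is moved stays moved. The work goes in short steps, Python scripts to look and compute and a shell command to move; the robot and the scene stay as the last step left them, time stands still between calls to the robot, and variables do not carry over. Pictures are saved under pics/ and viewed, at most 10 in all, crops included, and the job is handed in when it is done.

```bash
mkdir -p pics; cat > h.py <<'E'
import numpy as np, cv2
from scipy.spatial.transform import Rotation as R
from station import robot
def cast(c,px,z):
    u=cv2.undistortPoints(np.array(px,float).reshape(-1,1,2),np.array(c['intrinsics']),np.array(c['dist'])).reshape(-1,2)
    A=att(c); e=np.array(c['eye'],float)
    d=np.c_[u,np.ones(len(u))]@A.T
    return e+d*((z-e[2])/d[:,2])[:,None]
def att(c):
    a=np.array(c['attitude'],float)
    return a if a.shape==(3,3) else R.from_euler('xyz',a,degrees=True).as_matrix()
def cloud(c):
    z=np.array(c['range_z']); h,w=z.shape
    g=np.stack(np.meshgrid(np.arange(w),np.arange(h)),-1).reshape(-1,1,2).astype(float)
    u=cv2.undistortPoints(g,np.array(c['intrinsics']),np.array(c['dist'])).reshape(-1,2)
    return (np.array(c['eye'])+(np.c_[u,np.ones(len(u))]*z.reshape(-1,1))@att(c).T).reshape(h,w,3)
E
python3 - <<'E'
from h import *
for n in("scene","top"):
    c=robot.camera(n); cv2.imwrite(f'pics/{n}0.png',c['img'][...,::-1]); print(n,c['eye'],c['attitude'])
    np.save(n+'0.npy',c,allow_pickle=True)
print(robot.state())
E
```

```text
scene [ 240.23672884 -327.49725607  713.29766131] [-134.23706296   -0.87825823  -34.33611227]
top [ 392.67416076  164.13567465 1281.34213718] [-1.70641154e+02 -8.89767644e-02 -9.06981547e+01]
{'clock': 0.1, 'qpos': array([-69.33808019,  19.12469169,   2.28397541,  84.00704862,
        -0.76612441,  76.9668399 ,  -3.35001844]), 'dq': array([ 0.03069581, -0.08896374,  0.03319903, -0.21863454, -0.05442536,
        0.03875879, -0.02557341]), 'joint_efforts': array([ 3.03510264e-03, -6.57810259e+01,  1.33963265e+00, -4.04711008e+01,
       -5.95773663e-02,  4.09782759e-02,  8.55548524e-05]), 'tool_pos': array([288.30423135, 582.10714831, 243.77309558]), 'eef_rot': array([-1.79916906e+02,  6.84252843e-03,  1.53656157e+02]), 'force': array([ 0.19180606, -0.24260107, -0.83661096]), 'ft_torque': array([ 0.01708922,  0.04757867, -0.00788026]), 'gripper_force': 0.0, 'finger_gap': 1.0006062024885813}
```

View pics/scene0.png

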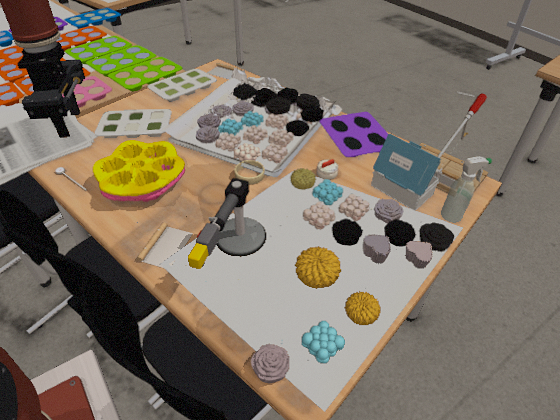

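View pics/top0.png

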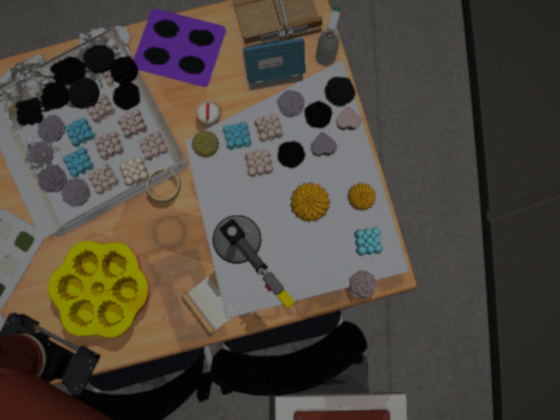

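The scene view shows a large orange soap at (318,266) and a smaller one at (363,308), with blue at (323,341) and mauve at (271,362). In the top view these are (310,202), (362,197), (369,240) and (362,284). The stand is at about (237,239) in the top view, and the arm points at the yellow nose at (287,298).

```bash
python3 - <<'E'
from h import *
def blobs(c,lo,hi,z,name,amin=60):
    hsv=cv2.cvtColor(c['img'],cv2.COLOR_RGB2HSV); m=cv2.inRange(hsv,lo,hi)
    m=cv2.morphologyEx(m,cv2.MORPH_CLOSE,np.ones((3,3)))
    n,l,s,ce=cv2.connectedComponentsWithStats(m); P=cloud(c)
    for i in range(1,n):
        if s[i,4]<amin: continue
        cnt=max(cv2.findContours((l==i).astype('uint8'),0,2)[0],key=len)
        (x,y),r=cv2.minEnclosingCircle(cnt); 
        w=cast(c,[(x,y)],z)[0]; q=cast(c,cnt.reshape(-1,2),z); (a,b),rr=cv2.minEnclosingCircle(q[:,:2].astype('float32'))
        p=P[l==i]; print(name,(round(x),round(y)),'area',s[i,4],'ctr',np.round([a,b],1),'diam',round(2*rr,1),'cloud mean',np.round(np.median(p,0)),'ztop',round(np.percentile(p[:,2],97)))
for n in("top","scene"):
    c=np.load(n+'0.npy',allow_pickle=True).item(); print(n)
    blobs(c,(12,140,90),(24,255,255),18,'orange')
    blobs(c,(85,80,90),(98,255,255),18,'blue')
    blobs(c,(25,180,120),(32,255,255),145,'yellow')
    P=cloud(c)
    for lo,hi in((10,22),(130,175)):
        q=P[(P[...,2]>lo)&(P[...,2]<hi)]
        # near stand
        k=cast(c,[(237,239)] if n=='top' else [(240,237)],16)[0]
        q=q[np.linalg.norm(q[:,:2]-k[:2],axis=1)<(75 if lo==10 else 260)]
        print(lo,k,len(q),q.min(0),q.max(0), cv2.minEnclosingCircle(q[:,:2].astype('float32')))
c=np.load('scene0.npy',allow_pickle=True).item()
cv2.imwrite('pics/crop1.png',cv2.resize(c['img'][150:400,170:420,::-1],None,fx=2.4,fy=2.4,interpolation=2))
E
```

```text
top
orange (13, 60) area 81 ctr [1023.1  856.2] diam 74.0 cloud mean [1032.  868.    0.] ztop 7
orange (182, 98) area 752 ctr [899.1 394.9] diam 126.1 cloud mean [909. 400.  -0.] ztop 5
orange (310, 201) area 1022 ctr [624.3  66.7] diam 95.6 cloud mean [620.  68.  40.] ztop 48
orange (361, 196) area 486 ctr [635.7 -62.7] diam 66.3 cloud mean [635. -62.  29.] ztop 36
orange (194, 239) area 125 ctr [532.4 353.7] diam 44.3 cloud mean [534. 353.  -0.] ztop 4
orange (118, 257) area 213 ctr [489.2 546.3] diam 206.4 cloud mean [500. 488.   1.] ztop 51
orange (117, 262) area 66 ctr [477.7 545. ] diam 36.4 cloud mean [482. 540.  21.] ztop 29
orange (90, 308) area 365 ctr [366.8 611. ] diam 249.3 cloud mean [297. 597.   0.] ztop 52
orange (353, 302) area 465 ctr [372.7 -33.9] diam 315.6 cloud mean [376. -34.  -1.] ztop 5
orange (251, 327) area 79 ctr [317.8 214.5] diam 36.9 cloud mean [319. 216.   0.] ztop 4
orange (202, 341) area 119 ctr [285.5 334.8] diam 111.9 cloud mean [279. 331.  -1.] ztop 5
blue (80, 130) area 417 ctr [817.4 657.8] diam 80.9 cloud mean [813. 656.  30.] ztop 36
blue (237
[... 1617 characters left out ...]
6.1 cloud mean [786. 238.  25.] ztop 32
blue (323, 341) area 1086 ctr [520.3 -79.6] diam 84.7 cloud mean [515. -83.  27.] ztop 33
yellow (138, 166) area 3665 ctr [387.  456.1] diam 216.5 cloud mean [406. 573.  52.] ztop 59
yellow (198, 254) area 268 ctr [387.2 136.6] diam 53.2 cloud mean [384. 128. 158.] ztop 160
10 [523.64959613 234.06656562  16.        ] 1016 [476.54437667 191.62278066  10.01043094] [586.54025787 304.99868648  21.47533288] ((533.2034301757812, 248.04611206054688), 56.95317840576172)
130 [523.64959613 234.06656562  16.        ] 1723 [363.72067854 113.10718167 130.03095735] [560.87068347 274.78253014 167.53878481] ((461.7467956542969, 189.41354370117188), 115.69220733642578)
```

View pics/crop1.png

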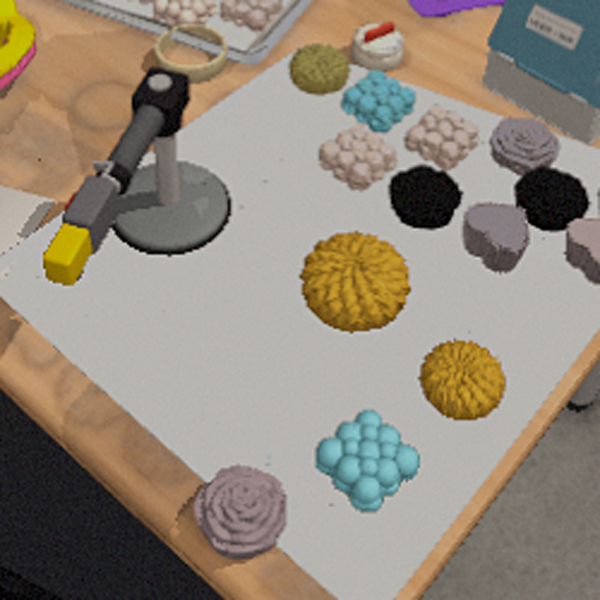

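Two orange candidates. (318,266) scene / (310,202) top is about 95–100 mm across, 48 mm high and only about 205 mm from the pivot, so it is the wrong size and place. (363,308) scene / (362,197) top is about 70 mm across, 35 mm high and about 328 mm from the pivot, so it fits. The crop confirms this: the petalled one at crop (462,378) is the smaller, next to blue and mauve. Next I'll refine the pivot and soap centres and work out the moves.

```bash
cat >> h.py <<'E'
def go(x,y,z,yaw):
    s=robot.state(); T=R.from_euler('xyz',s['eef_rot'],degrees=True)
    G=R.from_euler('xyz',[180,0,yaw],degrees=True)
    d=T.inv().apply(np.array([x,y,z])-s['tool_pos'])/80; r=(T.inv()*G).as_rotvec()/2
    print('turn',np.round(r,3),'shift',np.round(d,3)); return r,d
E
python3 - <<'E'
from h import *
from scipy.optimize import least_squares
Q=[];S=[]
for n in("top","scene"):
    c=np.load(n+'0.npy',allow_pickle=True).item(); P=cloud(c).reshape(-1,3)
    def ctr(k,r,lo,hi):
        q=P[(P[:,2]>lo)&(P[:,2]<hi)&(np.linalg.norm(P[:,:2]-k,axis=1)<r)][:,:2]
        h=cv2.convexHull(q.astype('float32'))[:,0]
        f=least_squares(lambda p:np.linalg.norm(h-p[:2],axis=1)-p[2],[*k,40],loss='soft_l1',f_scale=2).x
        print(n,np.round(f,1),len(q)); return f[:2]
    Q.append(ctr([533.5,250],72,11,21)); S.append(ctr([633,-63],50,8,60))
    # column cap/ arm line
    q=P[(P[:,2]>150)&(P[:,2]<175)&(np.linalg.norm(P[:,:2]-[460,195],axis=1)<125)][:,:2].astype('float32')
    v=cv2.fitLine(q,cv2.DIST_HUBER,0,.01,.01).ravel(); print('line ang',np.degrees(np.arctan2(v[1],v[0])),v[2:])
p=np.mean(Q,0);s=np.mean(S,0); d=s-p; print('pivot',p,'soap',s,'dist',np.linalg.norm(d),'az',np.degrees(np.arctan2(d[1],d[0])))
go(418,162,240,37.5)
E
```

```text
top [533.2 250.9  56.4] 811
top [636.  -62.7  35.6] 621
line ang 37.728027 [461.82532 195.812  ]
scene [532.6 247.   53.6] 913
scene [633.9 -65.7  35.5] 881
line ang 37.56814 [452.5813  182.99731]
pivot [532.89253378 248.94368811] soap [634.93942214 -64.19962792] dist 329.3513379303037 az -71.95028902895751
turn [-0.000e+00  1.000e-03  1.014e+00] shift [-3.783 -3.986  0.053]
```

```bash
python3 -m handwheel '[[[0,0,0],[-0.95,-1,0],-1],[[0,0,0],[-0.95,-1,0],-1],[[0,0,0],[-0.95,-1,0],-1]]' && python3 -m handwheel '[[[0,0,0],[-0.95,-1,0],-1],[[0,0,0],[-0.95,-1,0],-1],[[0,0,0],[-0.95,-1,0],-1]]' && python3 -m handwheel '[[[0,0,0],[-0.95,-1,0],-1],[[0,0,0],[-0.95,-1,0],-1],[[0,0,0],[-0.95,-1,0],-1]]'
```

```text
clock: 0.35
tool_pos: [322.4, 473.6, 243.8]
eef_rot: [-179.9, 0.1, 153.6]
force: [1.2, -0.4, 0.7]
finger_gap: 1.001
gripper_force: 0.0
clock: 0.6
tool_pos: [354.9, 367.6, 244.3]
eef_rot: [-179.9, 0.0, 153.5]
force: [0.4, -0.7, 0.4]
finger_gap: 1.0
gripper_force: 0.0
clock: 0.85
tool_pos: [387.2, 262.2, 244.4]
eef_rot: [-180.0, 0.0, 153.5]
force: [0.7, -0.9, 0.6]
finger_gap: 1.005
gripper_force: 0.0
```

```bash
python3 -m handwheel '[[[0,0,0.5],[-0.9,-1,0],-1],[[0,0,0.5],[-0.9,-1,0],-1],[[0,0,0.5],[-0.9,-1,0],-1],[[0,0,0.5],[-0.9,-1,0],-1],[[0,0,0.5],[-0.9,-1,0],-1],[[0,0,0.5],[-0.9,-1,0],-1],[[0,0,0.5],[-0.9,-1,0],-1],[[0,0,0.5],[-0.9,-1,0],-1],[[0,0,0.5],[-0.9,-1,0],-1]]' && python3 - <<'E'
from h import *
go(418,161,200,37.6)
E
```

```text
clock: 1.6
tool_pos: [415.1, 162.4, 244.3]
eef_rot: [-180.0, 0.0, 96.0]
force: [-0.2, 0.3, -0.4]
finger_gap: 1.002
gripper_force: 0.0
turn [-0.    0.    0.51] shift [-0.021  0.035  0.554]
```

```bash
python3 -m handwheel '[[[0,0,0.51],[-0.02,0.04,0],-1],[[0,0,0.51],[-0.02,0.04,0],-1],[[0,0,0.51],[-0.02,0.04,0],-1],[[0,0,0.51],[-0.02,0.04,0],-1],[[0,0,0.51],[-0.02,0.04,0],-1],[[0,0,0.51],[-0.02,0.04,0],-1],[[0,0,0.51],[-0.02,0.04,0],-1],[[0,0,0.51],[-0.02,0.04,0],-1],[[0,0,0.51],[-0.02,0.04,0],-1],[[0,0,0.51],[-0.02,0.04,0],-1]]' && python3 - <<'E'
from h import *
print(robot.state()['qpos'].round(1))
go(418,160.5,148,37.6)
c=robot.camera('scene');cv2.imwrite('pics/s2.png',cv2.resize(c['img'][130:330,130:330,::-1],None,fx=3,fy=3))
E
```

```text
clock: 2.43
tool_pos: [418.5, 161.2, 244.4]
eef_rot: [-180.0, 0.0, 38.2]
force: [-0.6, -0.5, -0.2]
finger_gap: 0.999
gripper_force: 0.0
[-41.2  -5.3  13.6 111.    1.3  74.2 -79.8]
turn [-0.     0.     0.005] shift [-0.01   0.003  1.205]
```

View pics/s2.png

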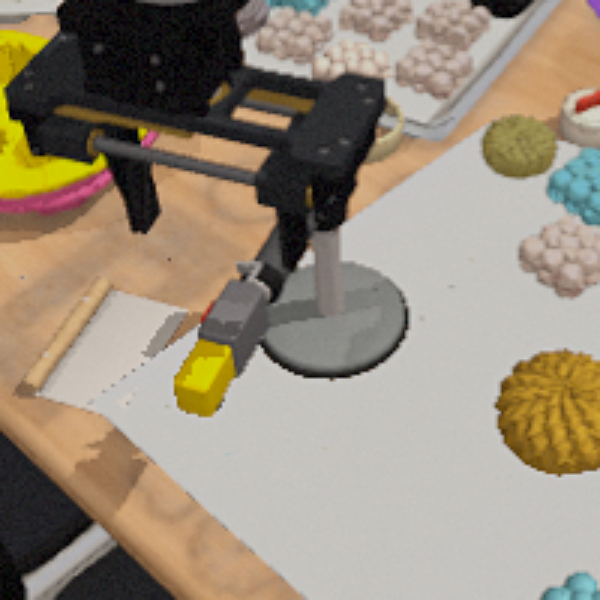

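The gripper hangs above and in line with the grey block at about (235,305) in the crop, and the red button on its left side at (207,312) sits between the finger planes. I can go down.

```bash
python3 -m handwheel '[[[0,0,0],[-0.01,0,0.4],-1],[[0,0,0],[-0.01,0,0.7],-1],[[0,0,0],[-0.01,0,0.7],-1],[[0,0,0],[-0.01,0,0.7],-1]]' && python3 -m handwheel '[[[0,0,0],[0,0,0.25],-1],[[0,0,0],[0,0,0.5],-1],[[0,0,0],[0,0,0.5],-1],[[0,0,0],[0,0,0.5],0],[[0,0,0],[0,0,0.5],0.2],[[0,0,0],[0,0,0.5],0.2],[[0,0,0],[0,0,0.5],0.2],[[0,0,0],[0,0,0.5],0.2]]' 3 && python3 - <<'E'
from h import *
s=robot.state();print(s['finger_gap']*87)
p=np.array([532.9,248.9])
d=s['tool_pos'][:2]-p;print(np.linalg.norm(d),np.degrees(np.arctan2(d[1],d[0]))+180)
c=robot.camera('scene');cv2.imwrite('pics/s3.png',cv2.resize(c['img'][130:330,130:330,::-1],None,fx=3,fy=3))
E
```

```text
clock: 2.82
tool_pos: [417.3, 160.5, 188.2]
eef_rot: [-180.0, 0.1, 38.1]
force: [-0.3, 0.3, -0.1]
finger_gap: 1.004
gripper_force: 0.0
clock: 3.48
tool_pos: [418.5, 161.1, 149.5]
eef_rot: [180.0, -0.1, 37.9]
force: [0.4, -0.2, 0.3]
finger_gap: 0.705
gripper_force: 0.0
61.31578058546817
144.24849941063502 37.50831477289731
```

View pics/s3.png

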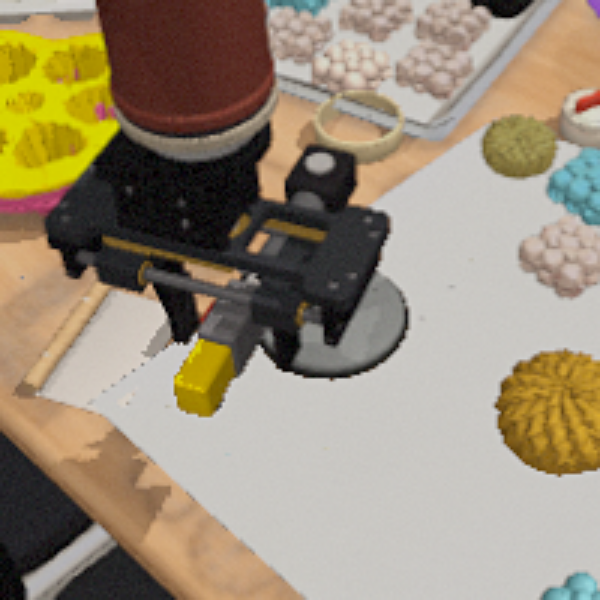

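The fingers straddle the block at crop (230,320) with the nose clear. I'll close to a loose 34 mm, so the button stays unsqueezed, before swinging.

```bash
python3 -m handwheel '[[[0,0,0],[0,0,0.02],0.22],[[0,0,0],[0,0,0.02],0.22],[[0,0,0],[0,0,0.02],0.22],[[0,0,0],[0,0,0.02],0.22],[[0,0,0],[0,0,0.02],0.22],[[0,0,0],[0,0,0.02],0.22],[[0,0,0],[0,0,0.02],0.22],[[0,0,0],[0,0,0.02],0.22]]' 3
```

```text
clock: 4.2
tool_pos: [417.9, 160.8, 146.9]
eef_rot: [-180.0, 0.0, 37.9]
force: [-1.5, -0.7, -0.8]
finger_gap: 0.392
gripper_force: 0.3
```

```bash
python3 -m handwheel '[[[0,0,-0.034],[0.004,0.123,0],0.22],[[0,0,-0.068],[0.017,0.246,0],0.22],[[0,0,-0.102],[0.038,0.368,0],0.22],[[0,0,-0.136],[0.067,0.487,0],0.22],[[0,0,-0.17],[0.104,0.605,0],0.22],[[0,0,-0.204],[0.149,0.72,0],0.22],[[0,0,-0.204],[0.149,0.72,0],0.22]]' 3 && python3 - <<'E'
from h import *
s=robot.state()
p=np.array([532.9,248.9])
d=s['tool_pos'][:2]-p;print(np.linalg.norm(d),np.degrees(np.arctan2(d[1],d[0]))+180,s['eef_rot'][2])
E
```

```text
clock: 4.78
tool_pos: [464.2, 121.6, 147.1]
eef_rot: [179.9, -0.0, 61.4]
force: [0.5, -1.5, 0.4]
finger_gap: 0.387
gripper_force: 0.3
144.68549927655002 61.64530805917501 61.37528380240162
```

```bash
python3 -m handwheel '[[[0,0,-0.034],[0.004,0.123,0],0.22],[[0,0,-0.068],[0.017,0.246,0],0.22],[[0,0,-0.102],[0.038,0.368,0],0.22],[[0,0,-0.136],[0.067,0.487,0],0.22],[[0,0,-0.17],[0.104,0.605,0],0.22],[[0,0,-0.204],[0.149,0.72,0],0.22],[[0,0,-0.204],[0.149,0.72,0],0.22]]' 3 && python3 -m handwheel '[[[0,0,-0.034],[0.004,0.123,0],0.22],[[0,0,-0.068],[0.017,0.246,0],0.22],[[0,0,-0.102],[0.038,0.368,0],0.22],[[0,0,-0.136],[0.067,0.487,0],0.22],[[0,0,-0.17],[0.104,0.605,0],0.22],[[0,0,-0.204],[0.149,0.72,0],0.22],[[0,0,-0.204],[0.149,0.72,0],0.22],[[0,0,-0.204],[0.149,0.72,0],0.22]]' 3 && python3 - <<'E'
from h import *
s=robot.state()
p=np.array([532.9,248.9])
d=s['tool_pos'][:2]-p;print(np.linalg.norm(d),np.degrees(np.arctan2(d[1],d[0]))+180,s['eef_rot'][2])
for n in('scene','top'):
    c=robot.camera(n); np.save(n+'1.npy',c,allow_pickle=True); P=cloud(c)
    m=cv2.inRange(cv2.cvtColor(c['img'],cv2.COLOR_RGB2HSV),(25,180,100),(32,255,255))>0
    q=P[m]; k=(q[:,2]>130)&(q[:,2]<172)&(np.linalg.norm(q[:,:2]-p,axis=1)<260); q=q[k]
    if len(q): x=np.median(q[q[:,2]>152],0) if (q[:,2]>152).any() else np.median(q,0); d=x[:2]-p; print(n,len(q),x,np.linalg.norm(d),np.degrees(np.arctan2(d[1],d[0])))
c=np.load('top1.npy',allow_pickle=True).item();t=cv2.resize(c['img'][150:310,190:410,::-1],None,fx=3,fy=3);cv2.imwrite('pics/t4.png',t)
E
```

```text
clock: 5.37
tool_pos: [520.1, 105.5, 147.0]
eef_rot: [180.0, 0.0, 84.7]
force: [0.0, 0.5, 0.0]
finger_gap: 0.39
gripper_force: 0.2
clock: 6.03
tool_pos: [577.0, 112.4, 146.8]
eef_rot: [-180.0, -0.0, 107.8]
force: [0.6, 0.8, 0.2]
finger_gap: 0.39
gripper_force: 0.2
143.4409965093583 107.9248893893565 107.79669912537852
scene 186 [593.34464991  68.85230224 158.25237344] 189.9229558876894 -71.44234355107577
```

View pics/t4.png

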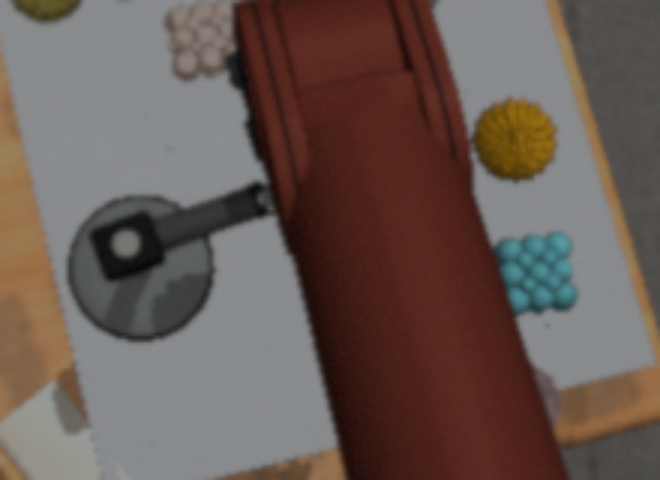

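The arm points along (127,242)→(265,195) in the crop. That matches the slope from the foot centre (141,267) to the orange soap (515,138), so it is aimed. Now I squeeze firmly.

```bash
python3 -m handwheel '[[[0,0,0],[0,0,0],0.6],[[0,0,0],[0,0,0],0.6],[[0,0,0],[0,0,0],0.8],[[0,0,0],[0,0,0],1],[[0,0,0],[0,0,0],1],[[0,0,0],[0,0,0],1],[[0,0,0],[0,0,0],1],[[0,0,0],[0,0,0],1]]' 35 && python3 - <<'E'
from h import *
s=robot.state();print(s['finger_gap']*87)
u=np.array([634.9+0-532.9,-64.2-248.9]);u/=np.linalg.norm(u)
for r in (180,215,250,285):
    x,y=np.array([532.9,248.9])+u*r; print(r,x,y); go(x,y,147,108.05)
E
```

```text
clock: 6.8
tool_pos: [577.5, 112.0, 147.0]
eef_rot: [-180.0, -0.0, 108.0]
force: [0.2, 0.5, -0.1]
finger_gap: 0.293
gripper_force: 35.0
25.497354551704124
180 588.6553714393106 77.75287453286131
turn [-0. -0. -0.] shift [-0.451 -0.    -0.   ]
215 599.4966936636209 44.4742668031399
turn [-0. -0. -0.] shift [-0.888 -0.    -0.   ]
250 610.3380158879313 11.195659073418483
turn [-0. -0. -0.] shift [-1.326 -0.    -0.   ]
285 621.1793381122418 -22.082948656302932
turn [-0. -0. -0.] shift [-1.763 -0.    -0.   ]
```

Block gripped flush at about 26 mm, and the line is straight along −x of the tool. Pulling out to the first stop.

```bash
python3 -m handwheel '[[[0,0,0],[-0.08,0,0],1],[[0,0,0],[-0.2,0,0],1],[[0,0,0],[-0.35,0,0],1],[[0,0,0],[-0.5,0,0],1],[[0,0,0],[-0.65,0,0],1],[[0,0,0],[-0.75,0,0],1],[[0,0,0],[-0.75,0,0],1],[[0,0,0],[-0.75,0,0],1]]' 35 && python3 -m handwheel '[[[0,0,0],[-0.08,0,0],1],[[0,0,0],[-0.16,0,0],1],[[0,0,0],[-0.28,0,0],1],[[0,0,0],[-0.4,0,0],1],[[0,0,0],[-0.52,0,0],1],[[0,0,0],[-0.64,0,0],1],[[0,0,0],[-0.74,0,0],1],[[0,0,0],[-0.8,0,0],1],[[0,0,0],[-0.8,0,0],1],[[0,0,0],[-0.8,0,0],1]]' 35 && python3 - <<'E'
from h import *
go(621.2,-22.1,147,108.05)
E
```

```text
clock: 7.47
tool_pos: [596.1, 54.0, 146.9]
eef_rot: [-180.0, 0.0, 108.0]
force: [-1.0, 3.0, 0.8]
finger_gap: 0.294
gripper_force: 35.0
clock: 8.3
tool_pos: [615.6, -4.4, 146.7]
eef_rot: [-180.0, -0.1, 108.1]
force: [-2.4, 7.4, 0.6]
finger_gap: 0.293
gripper_force: 35.0
turn [-0.    -0.001  0.001] shift [-0.232 -0.002 -0.004]
```

The forces match the description: about 3 N on the first section, then 7.8 N on the second. Now easing on to the stop.

```bash
python3 -m handwheel '[[[0,0,0],[-0.06,0,0],1],[[0,0,0],[-0.12,0,0],1],[[0,0,0],[-0.18,0,0],1],[[0,0,0],[-0.21,0,0],1],[[0,0,0],[-0.21,0,0],1],[[0,0,0],[-0.21,0,0],1]]' 35 && python3 -m handwheel '[[[0,0,0],[-0.015,0,0],1],[[0,0,0],[-0.015,0,0],1],[[0,0,0],[-0.015,0,0],1]]' 35; python3 -m handwheel '[[[0,0,0],[-0.015,0,0],1],[[0,0,0],[-0.015,0,0],1],[[0,0,0],[-0.015,0,0],1]]' 35
```

```text
clock: 8.8
tool_pos: [620.7, -20.0, 146.7]
eef_rot: [-180.0, -0.1, 108.1]
force: [-1.7, 8.1, -0.0]
finger_gap: 0.295
gripper_force: 35.0
clock: 9.05
tool_pos: [621.1, -20.8, 146.7]
eef_rot: [-180.0, -0.1, 108.2]
force: [-1.8, 7.9, 0.4]
finger_gap: 0.296
gripper_force: 35.0
clock: 9.3
tool_pos: [621.3, -21.2, 146.6]
eef_rot: [-180.0, -0.2, 108.2]
force: [-3.0, 10.0, 0.1]
finger_gap: 0.296
gripper_force: 35.0
```

```bash
python3 -m handwheel '[[[0,0,0],[-0.02,0,0],1],[[0,0,0],[-0.02,0,0],1],[[0,0,0],[-0.02,0,0],1]]' 40; python3 -m handwheel '[[[0,0,0],[-0.015,0,0],1],[[0,0,0],[-0.015,0,0],1],[[0,0,0],[-0.015,0,0],1]]' 40; python3 - <<'E'
from h import *
p=np.array([532.9,248.9])
s=robot.state();d=s['tool_pos'][:2]-p;print(np.linalg.norm(d),np.degrees(np.arctan2(d[1],d[0])),s['finger_gap']*87)
for n in('scene','top'):
    c=robot.camera(n);P=cloud(c)
    q=P[(P[...,2]>8)&(P[...,2]<45)&(np.linalg.norm(P[...,:2]-[635,-64],axis=2)<50)]
    print(n,len(q),cv2.minEnclosingCircle(q[:,:2].astype('float32')))
    m=cv2.inRange(cv2.cvtColor(c['img'],cv2.COLOR_RGB2HSV),(25,180,100),(32,255,255))>0
    q=P[m]; q=q[(q[:,2]>125)&(q[:,2]<172)&(np.linalg.norm(q[:,:2]-[635,-64],axis=1)<80)]
    if len(q): print('nose',len(q),q.min(0),q.max(0))
    cv2.imwrite(f'pics/{n}5.png',cv2.resize(c['img'][150:400,150:420,::-1],None,fx=2.4,fy=2.4))
E
```

```text
clock: 9.55
tool_pos: [621.5, -21.2, 146.4]
eef_rot: [-179.9, -0.3, 108.3]
force: [-4.1, 14.1, -0.1]
finger_gap: 0.297
gripper_force: 40.0
clock: 9.8
tool_pos: [621.7, -21.2, 146.3]
eef_rot: [-179.9, -0.4, 108.3]
force: [-4.8, 16.5, 0.7]
finger_gap: 0.295
gripper_force: 40.0
284.3263162442008 -71.79144731563301 25.62484310812081
scene 884 ((634.3577880859375, -64.64799499511719), 36.67966079711914)
nose 238 [618.97831202 -82.66657857 130.30385361] [648.81860337 -46.34151846 160.50839153]
top 0 ((0.0, 0.0), 0.0)
```

View pics/scene5.png

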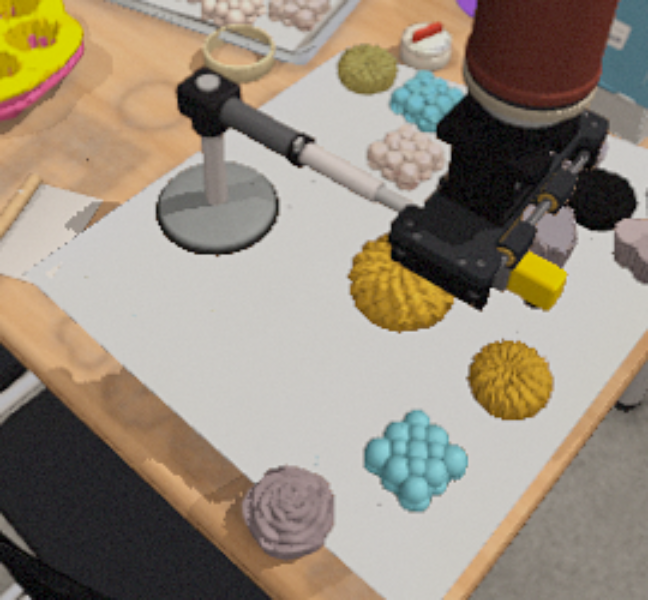

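The picture shows both tube sections out, the head still gripped and the nose at crop (537,280). The soap at (510,380) hasn't moved. Force rises with no further travel at radius about 285 mm, so it is on the second stop. The window comes out at about (636,-65) against the soap middle at (635,-64). Handing in.

```bash
python3 -c "
from station import robot
print(robot.finish_job())"
```

```text
the job is handed in; nothing more can be done
None
```

The job is handed in at about 10 s: the arm is fully out at the second stop with the head held and the button squeezed, the window is about 1 mm from the orange soap's middle by my measurement, and I touched none of the soaps.

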